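# Hold the windmill housing over its tower for gluing

## Robot

A 6-joint arm with a two-finger parallel gripper is mounted at the origin on the work surface. World frame = base frame: x ahead of the robot, y to its left, z up, the work surface at z = 0. Lengths are in m, angles in rad, forces in N, time in s.
With the tool pointing down it reaches from about 0.35 to 0.8 m from the base axis. Payload 7.3 kg.
Tool frame: the origin (TCP) lies between the finger pads; the fingertips stand 8 mm ahead of it and the grasp point (between the pads) lies 11 mm behind it (bot.finger_overhang is the distance from the TCP to the fingertips, in m); z points along the fingers, y is the direction in which the jaws open and shut (so a half turn about z gives the same grasp; the last joint's range is limited). The gripper opens to 85 mm and grips with 20 to 120 N. Pads are 22 mm wide; open, the fingers measure 114 mm over their backs; the gripper's body (76 mm by 85 mm) begins 54 mm behind the grasp point. The pads swing forward as they close: fully open they stand 13 mm farther back than shut.
Start: joints at [-1.359, 0.342, 1.524, -0, 1.275, -0.146], TCP at [0.184, -0.492, 0.239] pointing down, gripper open.
Joint ranges: [-2.53, 2.53], [-0.77, 2.02], [0.04, 2.7], [-1, 4.14], [0.28, 2.66], [-3.11, 3.11]. Speed limits (rad/s): [2.57, 2.57, 3.14, 3.14, 3.14, 3.14].

## Interface

Orientations are given as [roll, pitch, yaw] about the fixed x, y, z axes, in that order (R = Rz(yaw) Ry(pitch) Rx(roll)).
In Python, from rig import bot, eyes gives the robot as it stands.
- The arm moves only by the tool servo_tool, never from a script. Its argument "targets" is a list of rows, each a list of 3 entries, a list of its own where there are three numbers: the shift along the tool's x, y, z in m, then the turn, a rotation vector about the tool's x, y, z in degrees, then the closure, from 0 (fully open) to 1 (shut). A call has 1 to 12 rows; each row shifts and turns the commanded pose from where the row before left it, along the tool's axes as they then stand; what a row does not reach is not made up. A row lasts 1/10 s, in which the tool goes at most 50 mm and 8.59 degrees, less where a joint would pass 70% of its speed; a pose out of reach is approached as far as the arm can. A call with a gripper value outside its range is refused whole. The fingers move at their own pace and stop on an object; "newtons" is the grip in N (left out, the last holds). Time passes only in rows, so rows that do not move let the fingers close. It gives the time, the measured TCP pose, the force and the opening at its end, in the units of the state.
- bot.sense(): the state, without advancing time (a new reading comes with each control period).
- eyes.capture(name): name is "side" or "top"; returns a dict with "frame" (420x560x3 uint8, red, green, blue), "mtx" (3x3 intrinsics, pixels), "R" (3x3) and "t" (3): a world point X has camera coordinates R X + t. Camera axes: x right, y down, z forward; pixel columns grow to the right and rows downward; lengths in m; the calibration is good to about 2 mm. A picture is of the moment at which its call begins. There is no depth.
- bot.finish_job(): hands the job in, once; it reports no verdict.
The state is a dict: "t": time; "joint_positions": joint angles; "joint_vel": joint speeds; "joint_efforts": joint torques, N m; "tcp_pos": TCP position; "tool_rot": TCP orientation; "force": force on the tool from outside, world axes, zero at the start; "torque": the same for the moment, N m; "gripper_width": finger opening in m.
Only numpy, scipy, OpenCV 4.12 (cv2) and the standard library are available. Lean on these libraries where they do the work, as an engineer would, in place of code of your own. Each camera call takes 0.05 s, during which the arm holds its last target. There are 200 camera calls.

## Task

The red paint jar was left on top of the model windmill's tower as a weight: take it off and stand it on the low shelf, centred on the cork disc in the gap, so the four jars make one neat row, leaving the other jars where they are. Then pick up the white card gear housing, carry it over the jars to the tower and hold it level, centred and lined up lengthwise (either way round) with the tower's head plate, hovering one to two centimetres above it and never touching the tower, so that a pupil can put the glue in. Finish while still holding it there, steady; do not set it down or let go.

Things in the scene. Friction and masses are not known exactly. Their poses are not given: they have to be found in the camera images.
- jar_red: Paint jar, red with a white lid, 52 mm diameter, 85 mm tall, about 0.22 kg. Origin at the centre of its underside, z up along the jar. It starts upright on the tower's head plate, near its middle (up to about 4 mm off).
- jar_blue: Paint jar, blue with a white lid, 52 mm diameter, 85 mm tall, about 0.22 kg. Origin at the centre of its underside, z up along the jar. It stands in the row on the low shelf.
- jar_green: Paint jar, green with a white lid, 52 mm diameter, 85 mm tall, about 0.22 kg. Origin at the centre of its underside, z up along the jar. It stands in the row on the low shelf.
- jar_yellow: Paint jar, yellow with a white lid, 52 mm diameter, 85 mm tall, about 0.22 kg. Origin at the centre of its underside, z up along the jar. It stands in the row on the low shelf.
- mark: Cork disc, 54 mm diameter, 2 mm thick, fixed on the shelf board at the one free place of the row. Origin at the centre of its underside (on the shelf board); the red jar will stand on it, 2 mm above the origin. It does not turn with the shelf.
- rack: Low wooden shelf, fixed: board 280 x 80 mm, top 42 mm above the bench, no rims. Origin at bench level under its centre; x runs along the row, y across, z up. The four places lie on its x axis at -102, -34, 34 and 102 mm: 16 mm free between neighbouring jars. Lids reach 127 mm above the bench.
- tower: Model windmill tower screwed to the bench (fixed): base board 130 x 130 x 12 mm, white tube of 40 mm diameter, and a blue head plate 110 x 54 x 10 mm whose top is 130 mm above the bench. Origin at bench level on the tube's axis; x along the head plate's length, y across it, z up.
- tower_top (a point): Centre of the top face of the tower's head plate, 130 mm above the bench; same axes as the tower.
- nacelle: Gear housing: rigid open white card tray 110 (x) x 54 (y) x 45 mm high, about 0.14 kg. Wooden axle along x, 8 mm thick, 30 mm above the underside, from x = -95 to 95 mm; belt reel (38 mm) near +x, blue hub (28 mm) near -x. Origin: centre of the underside, z up. Starts on the bench, across the shelf from the tower. Grip from above across its width at the middle, where it balances within 10 mm.

How it is judged:
On the way, in this order (a step that is already met when the one before it is completed fails the run):
1. the red jar stands released and upright on the cork disc, in line with the other jars (horizontal distance between jar_red and mark below 0.012 m and z of jar_red in the frame of mark between -0.004 and 0.008 m and angle between jar_red's own z axis and vertical below 0.1 rad and linear speed of jar_red below 0.02 m/s and contact force between the fingers and jar_red below 0.1 N), for 0.2 s.
2. the housing is lifted in the fingers higher than the jars (height (world z) of nacelle above 0.128 m and contact force between the fingers and nacelle above 1 N), for 0.1 s.
At the end, for the whole second after the job is handed in: Held still, underside 4-28 mm above the head plate, centre within 14 mm, axes within 0.15 rad, level within 0.12 rad, touching neither tower nor red jar; red jar upright, released, within 12 mm of the disc's centre; other jars upright (0.2 rad), within 15 mm of their start (all of step 1 and z of nacelle in the frame of tower_top between 0.004 and 0.028 m and horizontal distance between nacelle and tower_top below 0.014 m and angle between the x axis of nacelle and the x axis of tower_top, either way round below 0.15 rad and angle between nacelle's own z axis and vertical below 0.12 rad and linear speed of nacelle below 0.02 m/s and angular speed of nacelle below 0.2 rad/s and contact force between nacelle and tower below 0.1 N and contact force between nacelle and jar_red below 0.1 N and contact force between the fingers and nacelle above 1 N and distance of each of jar_blue, jar_green, jar_yellow from where it was at the start of the episode below 0.015 m and angle between each of jar_blue, jar_green, jar_yellow's own z axis and vertical below 0.2 rad); the arm keeps its last pose, push and grip.
It fails at once if the housing touches the tower (contact force between nacelle and tower above 0.5 N).
It fails at once if a jar of the row is shoved or tipped (distance of any of jar_blue, jar_green, jar_yellow from where it was at the start of the episode above 0.02 m or angle between any of jar_blue, jar_green, jar_yellow's own z axis and vertical above 0.3 rad).
It fails at once if the red jar is tipped over (angle between jar_red's own z axis and vertical above 0.7 rad).
It also fails if it takes over 61 s, if anything falls off the work surface, if the arm or the gripper's body presses on something with over 40 N, if the wrist force passes 120 N, or if a joint passes its speed limit or range.

## Working session

There is one attempt and no reset: what is moved stays moved. The work goes in short steps, Python scripts to look and compute and a tool call to move; the robot and the scene stay as the last step left them, time stands still between calls to the robot, and variables do not carry over. Pictures are saved under pics/ and viewed, about 8 in all and at most 12, crops included, and the job is handed in when it is done.

Besides the shell and the picture viewer there is one more tool, called after "Emit:" by a JSON object that holds its "method" and its "body", one argument or row to a line. servo_tool: Moves the arm, as the interface text tells. Its arguments: {"type":"object","properties":{"targets":{"type":"array"},"newtons":{"type":"number"}},"required":["targets"]}

```bash
ls; mkdir -p pics
python3 - <<'E'
from rig import bot, eyes
import cv2,numpy as np
print(bot.sense()); print(bot.finger_overhang)
for n in("side","top"):
    c=eyes.capture(n); cv2.imwrite(f"pics/{n}0.png",c["frame"][:,:,::-1]); np.savez(f"pics/{n}.npz",**c); print(n,c["mtx"],c["R"],c["t"])
E
```

```text
pics
{'t': 0.0, 'joint_positions': array([-1.35899785e+00,  3.42718547e-01,  1.52502319e+00,  1.22120297e-05,
        1.27539589e+00, -1.46017546e-01]), 'joint_vel': array([ 0.00030049,  0.00129893,  0.00074671, -0.00086154,  0.00169378,
        0.00087215]), 'joint_efforts': array([ 2.74047306e-03, -4.33674359e+01, -2.46011460e+01,  6.27038662e-05,
        7.73588545e-03,  1.90950044e-05]), 'tcp_pos': array([ 0.18380321, -0.4913575 ,  0.23862596]), 'tool_rot': array([-3.14006583e+00, -2.36344887e-04,  3.57812278e-01]), 'force': array([-0.34630778,  0.15901742, -0.02727906]), 'torque': array([-0.06200283, -0.00372539, -0.01227769]), 'gripper_width': 0.08545651635406722}
0.008
side [[415.41382969   0.         274.13201697]
 [  0.         415.41382969 214.27283081]
 [  0.           0.           1.        ]] [[-8.79334876e-01 -4.76203884e-01 -1.91748637e-04]
 [-2.85103391e-01  5.26780458e-01 -8.00761141e-01]
 [ 3.81426575e-01 -7.04082531e-01 -5.98983771e-01]] [0.51639456 0.25561927 0.65790525]
top [[447.76565067   0.         279.8087097 ]
 [  0.         447.76565067 210.62256114]
 [  0.           0.           1.        ]] [[-0.02352195 -0.99971069  0.00502508]
 [-0.98680168  0.02241208 -0.16037501]
 [ 0.16021598 -0.00873109 -0.98704337]] [0.0216535  0.56980068 0.89131433]
```

View pics/top0.png

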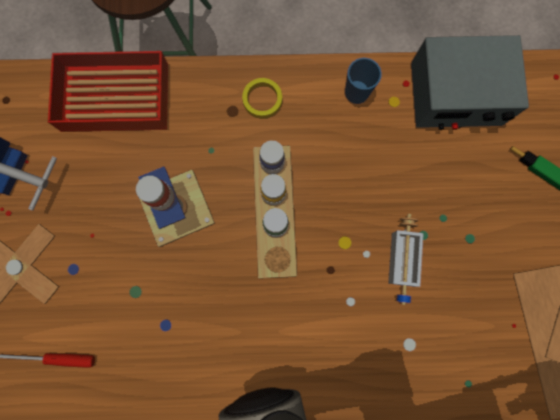

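View pics/side0.png

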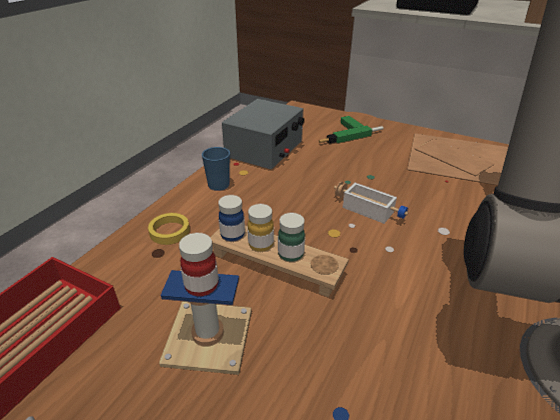

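The top view shows the tower with the red jar's lid at (150,190) and the blue plate around (160,197). The lids are at (272,153), (273,187) and (275,221), the cork disc is at (278,259), and the white housing is at (407,258). The side view agrees: the free place is the end of the row nearest the robot.

```bash
cat > h.py <<'E'
import cv2,numpy as np
def ray(c,uv,z):
    d=c["R"].T@np.linalg.solve(c["mtx"],[uv[0],uv[1],1.]); o=-c["R"].T@c["t"]
    return o+d*(z-o[2])/d[2]
def proj(c,X):
    p=c["mtx"]@(c["R"]@np.asarray(X)+c["t"]); return p[:2]/p[2]
def blobs(c,lo,hi,roi,amin=60):
    x0,y0,x1,y1=roi; hsv=cv2.cvtColor(c["frame"],cv2.COLOR_RGB2HSV)
    m=cv2.inRange(hsv,lo,hi); k=np.zeros_like(m); k[y0:y1,x0:x1]=m[y0:y1,x0:x1]
    cs=cv2.findContours(k,cv2.RETR_EXTERNAL,cv2.CHAIN_APPROX_NONE)[0]
    return [q for q in sorted(cs,key=cv2.contourArea,reverse=True) if cv2.contourArea(q)>amin]
def rect(c,q,z):
    P=np.array([ray(c,p[0],z)[:2] for p in q],np.float32)*1000
    (cx,cy),s,a=cv2.minAreaRect(P); b=cv2.boxPoints(((cx,cy),s,a))
    e=[b[1]-b[0],b[2]-b[1]]; l=max(e,key=np.linalg.norm)
    return np.round([cx,cy,*sorted(s)],1), round(float(np.degrees(np.arctan2(l[1],l[0]))%180),2)
E
python3 - <<'E'
from h import *
c=dict(np.load("pics/top.npz")); s=dict(np.load("pics/side.npz"))
W=((0,0,125),(180,70,255))
print("lids top"); 
for q in blobs(c,*W,(255,135,300,245)): (u,v),r=cv2.minEnclosingCircle(q); print(u,v,r,ray(c,(u,v),.127))
for q in blobs(c,*W,(130,165,185,215)): (u,v),r=cv2.minEnclosingCircle(q); print("red",u,v,r,ray(c,(u,v),.215))
for q in blobs(c,*W,(380,220,435,300)): print("nac",cv2.contourArea(q),cv2.boundingRect(q),rect(c,cv2.convexHull(q),.045))
for q in blobs(c,(100,90,40),(130,255,255),(130,160,200,235)): print("plate",cv2.contourArea(q),cv2.boundingRect(q),rect(c,q,.13))
for q in blobs(c,(100,100,60),(130,255,255),(390,285,420,315),20): print("hub",q.reshape(-1,2).mean(0))
h=cv2.cvtColor(c["frame"],cv2.COLOR_RGB2HSV)
for n,(u,v) in dict(disc=(278,259),rack=(262,240),wood=(310,300),lid=(275,221),nacin=(400,255),rim=(398,250)).items(): print(n,h[v,u])
print("disc",ray(c,(278,259),.044))
x=[(253,60)]
big=cv2.resize(c["frame"][140:290,235:315],None,fx=4,fy=4,interpolation=cv2.INTER_CUBIC)
b2=cv2.resize(c["frame"][205:310,365:450],None,fx=4,fy=4,interpolation=cv2.INTER_CUBIC)
b3=cv2.resize(c["frame"][155:250,125:220],None,fx=4,fy=4,interpolation=cv2.INTER_CUBIC)
o=np.zeros((600,740,3),np.uint8); o[:,:320]=big; o[:340,320+0:320+340][:340]=0
b2=b2[:300,:340]; o[:300,320:660]=b2; o[300:600,320:700]=b3[:300]
cv2.imwrite("pics/crop.png",o[:,:,::-1])
E
```

```text
lids top
275.0 219.0 12.16562557220459 [0.54104419 0.01872577 0.127     ]
272.72601318359375 184.86643981933594 11.918663024902344 [0.60758522 0.02165901 0.127     ]
271.43243408203125 151.18919372558594 11.773000717163086 [0.67484333 0.02277221 0.127     ]
red 148.85293579101562 188.55882263183594 13.336644172668457 [0.58630444 0.23449769 0.215     ]
nac 1348.0 (394, 230, 29, 57) (array([ 466. , -254. ,   54.4,  112.7]), 172.38)
plate 364.5 (153, 202, 31, 26) (array([555.2, 221.1,  35.7,  50.3]), 111.0)
plate 115.0 (148, 168, 23, 18) (array([632.7, 234.5,  23.4,  48.3]), 62.05)
hub [403.43333333 298.33333333]
disc [ 16 142 149]
rack [ 21 111 156]
wood [ 14 171 127]
lid [100   5 159]
nacin [100   9 164]
rim [102   8 163]
disc [0.46954663 0.01456249 0.044     ]
```

View pics/crop.png

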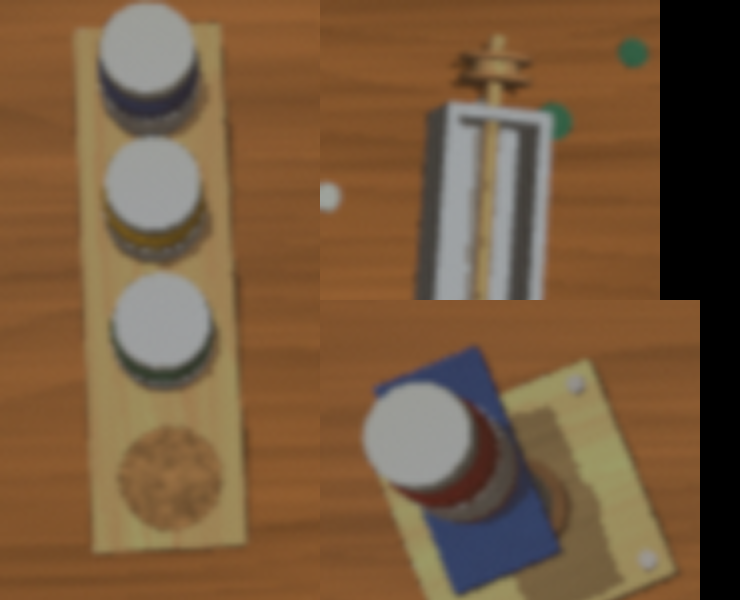

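The crop shows the plate's corners clearly at crop pixels (377,385), (478,347), (558,552) and (460,594). The disc's centre is near (171,479), and the housing's rim and axle are visible.

Run:
```python
from h import *
c=dict(np.load("pics/top.npz")); s=dict(np.load("pics/side.npz"))
print("cam",-c["R"].T@c["t"])
f=lambda x,y,ox,oy,u0,v0:((x-ox+.5)/4-.5+u0,(y-oy+.5)/4-.5+v0)
P=np.array([ray(c,f(x,y,320,300,125,155),.13) for x,y in((377,385),(478,347),(558,552),(460,594))])*1000
print("plate",P.round(1),"ctr",P.mean(0).round(1)); 
for a,b in((0,1),(1,2),(3,2),(0,3)): d=P[b]-P[a]; print(np.linalg.norm(d).round(1),np.degrees(np.arctan2(d[1],d[0])).round(1))
d1=ray(c,f(171,479,0,0,235,140),.044); print("disc",d1, "in side",proj(s,d1))
R=np.array([ray(c,f(x,y,0,0,235,140),.042) for x,y in((75,28),(220,24),(246,544),(93,552))])*1000; print("rack",R.round(1),R.mean(0).round(1))
a=ray(c,(409.2,215),.03)*1000; b=ray(c,(403.4,298.3),.03)*1000; d=a-b; print("axle",a.round(1),b.round(1),np.linalg.norm(d),np.degrees(np.arctan2(d[1],d[0])))
for n,X in dict(red=(.586,.2345,.215),green=(.541,.0187,.127),blue=(.675,.0228,.127),nac=(.466,-.254,.045)).items(): print(n,proj(s,X))
for q in blobs(s,(0,0,125),(180,70,255),(335,180,410,225)): print(cv2.boundingRect(q))
for roi,z in(((180,230,220,260),.215),((215,195,250,215),.127),((275,210,310,235),.127)):
    for q in blobs(s,(0,0,120),(180,70,255),roi): (u,v),w,_=cv2.fitEllipse(q); print("side lid",u,v,w,ray(s,(u,v),z))
```

```text
cam [0.4199868  0.01665897 0.97103887]
plate [[630.4 278.7 130. ]
 [648.1 230.6 130. ]
 [547.2 190.9 130. ]
 [528.2 236.9 130. ]] ctr [588.5 234.3 130. ]
51.3 -69.8
108.5 -158.6
49.8 -67.6
110.4 -157.7
disc [0.46880727 0.01586788 0.044     ] in side [324.33929943 263.69778819]
rack [[711.5  62.   42. ]
 [712.  -16.   42. ]
 [434.8 -21.9  42. ]
 [432.6  56.7  42. ]] [572.7  20.2  42. ]
axle [ 557.  -266.8   30. ] [ 383.4 -242.7   30. ] 175.28007014640207 -7.927313779676473
red [195.92771633 242.4947076 ]
green [291.14748712 219.38227193]
blue [229.70738616 200.89492725]
nac [369.86192738 194.47017419]
(344, 182, 53, 26)
(363, 205, 20, 14)
side lid 195.0076446533203 243.79824829101562 (22.572128295898438, 31.130311965942383) [0.58542887 0.23738706 0.215     ]
side lid 229.5806427001953 201.40525817871094 (12.899231910705566, 22.774442672729492) [0.6742491  0.02439639 0.127     ]
side lid 291.4884033203125 219.9918670654297 (14.394604682922363, 24.28672218322754) [0.53960767 0.02006638 0.127     ]
```

Both views agree to within 3 mm:
- **Red jar:** (586, 235).
- **Plate:** (588, 234), at 22°.
- **Disc:** (470, 17), with the row at about 1.5°.
- **Housing:** (466, -254), at -7.6°.

Next I move above the red jar.

Emit:
{"method": "servo_tool", "body": {
  "targets": [
    [[0.032,-0.027,-0.005],[0,0,0],0],
    [[0.032,-0.027,-0.005],[0,0,0],0],
    [[0.032,-0.027,-0.005],[0,0,0],0],
    [[0.032,-0.027,-0.005],[0,0,0],0],
    [[0.032,-0.027,-0.005],[0,0,0],0],
    [[0.032,-0.027,-0.005],[0,0,0],0],
    [[0.032,-0.027,-0.005],[0,0,0],0],
    [[0.032,-0.027,-0.005],[0,0,0],0],
    [[0.032,-0.027,0],[0,0,0],0],
    [[0.032,-0.027,0],[0,0,0],0],
    [[0.032,-0.027,0],[0,0,0],0],
    [[0.032,-0.027,0],[0,0,0],0]
  ],
  "newtons": 35
}}

```text
t: 1.3
tcp_pos: [0.4305, -0.0521, 0.2792]
tool_rot: [3.142, 0.0, 0.358]
force: [-0.1, -0.4, 0.7]
gripper_width: 0.0848
```

```bash
cat >> h.py <<'E'
def go(bot,x,y,z,yaw):
    """shift in tool axes (mm) and turn (deg) from the present pose to x,y,z (mm), yaw (deg)"""
    from scipy.spatial.transform import Rotation as Ro
    s=bot.sense(); R=Ro.from_euler("xyz",s["tool_rot"]); T=Ro.from_euler("xyz",[180,0,yaw],degrees=True)
    p=s["tcp_pos"]*1000
    print("t",s["t"],"tcp",p.round(1),"rot",np.degrees(s["tool_rot"]).round(2),"w",round(s["gripper_width"],4),"F",s["force"].round(1))
    print("shift",R.inv().apply(np.array([x,y,z])-p).round(1),"turn",np.degrees((R.inv()*T).as_rotvec()).round(2))
E
python3 -c "
from h import *; from rig import bot; go(bot,586,235.5,280,22)"
```

```text
t 1.3 tcp [430.5 -52.1 279.2] rot [1.80e+02 1.00e-02 2.05e+01] w 0.0848 F [-0.1 -0.4  0.7]
shift [ 246.4 -214.9   -0.9] turn [ 0.    0.01 -1.5 ]
```

Emit:
{"method": "servo_tool", "body": {
  "targets": [
    [[0.031,-0.027,0],[0,0,0],0],
    [[0.031,-0.027,0],[0,0,0],0],
    [[0.031,-0.027,0],[0,0,0],0],
    [[0.031,-0.027,0],[0,0,0],0],
    [[0.031,-0.027,0],[0,0,0],0],
    [[0.031,-0.027,0],[0,0,0],0],
    [[0.03,-0.026,0],[0,0,0],0],
    [[0.03,-0.026,0],[0,0,0],0],
    [[0,0,0],[0,0,-1.5],0],
    [[0,0,0],[0,0,0],0],
    [[0,0,0],[0,0,0],0]
  ]
}}

```text
t: 2.4
tcp_pos: [0.5852, 0.2321, 0.279]
tool_rot: [3.141, 0.001, 0.383]
force: [0.7, 0.3, 0.1]
gripper_width: 0.0858
```

```bash
python3 -c "
from h import *; from rig import bot,eyes; go(bot,586,235.5,161,22)
a=[cv2.resize(eyes.capture(n)['frame'],(400,300)) for n in('side','top')]; cv2.imwrite('pics/a.png',np.hstack(a)[:,:,::-1])"
```

```text
t 2.4 tcp [585.2 232.1 279. ] rot [1.7998e+02 6.0000e-02 2.1950e+01] w 0.0858 F [0.7 0.3 0.1]
shift [  2.1  -2.9 118. ] turn [ 0.02  0.06 -0.05]
```

View pics/a.png

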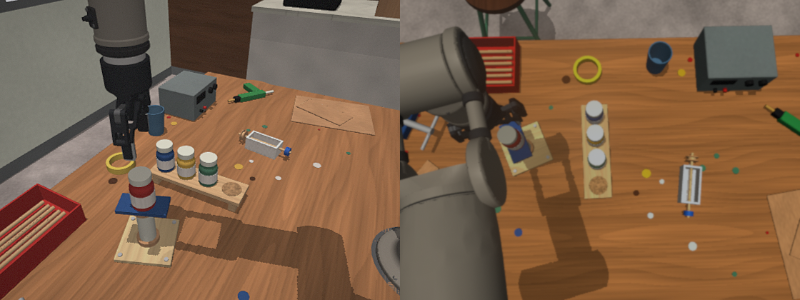

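```bash
python3 -c "
from h import *; s=dict(np.load('pics/side.npz'))
for k in(-.043,0,.043): print(proj(s,(.5852+.374*k,.2321-.927*k,.275+.008))*400/560)"
```

```text
[130.21934793 158.83086746]
[136.9313286  144.62266992]
[142.8550116  132.08317339]
```

The near fingertip appears at (131,158) in the half-size side view. The predicted position is (130,159), so the jaws are over the jar. I descend and grip.

Emit:
{"method": "servo_tool", "body": {
  "targets": [
    [[0.002,-0.003,0],[0,0,0],0],
    [[0,0,0.02],[0,0,0],0],
    [[0,0,0.02],[0,0,0],0],
    [[0,0,0.02],[0,0,0],0],
    [[0,0,0.02],[0,0,0],0],
    [[0,0,0.02],[0,0,0],0],
    [[0,0,0.018],[0,0,0],0],
    [[0,0,0],[0,0,0],0],
    [[0,0,0],[0,0,0],0.3],
    [[0,0,0],[0,0,0],0.5],
    [[0,0,0],[0,0,0],1],
    [[0,0,0],[0,0,0],1]
  ]
}}

```text
t: 3.7
tcp_pos: [0.5872, 0.2364, 0.1631]
tool_rot: [3.141, -0.003, 0.384]
force: [-0.9, -1.1, 7.3]
gripper_width: 0.0508
```

Emit:
{"method": "servo_tool", "body": {
  "targets": [
    [[0,0,0],[0,0,0],1],
    [[0,0,0],[0,0,0],1],
    [[0,0,0],[0,0,0],1],
    [[0,0,0],[0,0,0],1],
    [[0,0,0],[0,0,0],1]
  ]
}}

```text
t: 4.2
tcp_pos: [0.5871, 0.2365, 0.1631]
tool_rot: [3.141, -0.003, 0.384]
force: [-0.3, -1.1, 5.9]
gripper_width: 0.051
```

Emit:
{"method": "servo_tool", "body": {
  "targets": [
    [[0,0,-0.005],[0,0,0],1],
    [[0,0,-0.01],[0,0,0],1],
    [[0,0,-0.015],[0,0,0],1],
    [[0,0,-0.015],[0,0,0],1],
    [[0,0,-0.015],[0,0,0],1],
    [[0,0,0],[0,0,0],1],
    [[0,0,0],[0,0,0],1]
  ]
}}

```text
t: 4.9
tcp_pos: [0.5862, 0.2363, 0.2212]
tool_rot: [3.142, -0.0, 0.384]
force: [0.5, 0.2, -2.5]
gripper_width: 0.0512
```

```bash
python3 -c "
from h import *; from rig import bot,eyes; go(bot,471,17,220,1.5)
c=eyes.capture('side'); cv2.imwrite('pics/b.png',c['frame'][100:400,60:360,::-1])"
```

```text
t 4.9 tcp [586.2 236.3 221.2] rot [180.  -0.  22.] w 0.0512 F [ 0.5  0.2 -2.5]
shift [-189.   160.2    1.2] turn [ 0.  -0.  20.5]
```

View pics/b.png

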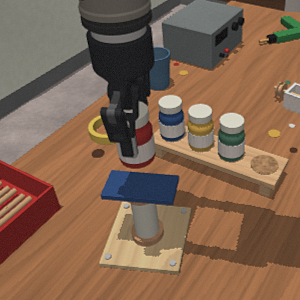

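The red jar is in the jaws, upright and clear of the plate. I carry it to above the disc.

Emit:
{"method": "servo_tool", "body": {
  "targets": [
    [[-0.012,0.01,0],[0,0,0],1],
    [[-0.02,0.017,0],[0,0,0],1],
    [[-0.024,0.02,0],[0,0,0],1],
    [[-0.024,0.02,0],[0,0,0],1],
    [[-0.024,0.02,0],[0,0,0],1],
    [[-0.024,0.02,0],[0,0,0],1],
    [[-0.024,0.02,0],[0,0,0],1],
    [[-0.02,0.017,0],[0,0,0],1],
    [[-0.012,0.011,0],[0,0,0],1],
    [[-0.005,0.005,0],[0,0,0],1]
  ]
}}

```text
t: 5.95
tcp_pos: [0.47, 0.0161, 0.2207]
tool_rot: [-3.141, 0.002, 0.382]
force: [-0.6, 0.7, -2.3]
gripper_width: 0.0506
```

Emit:
{"method": "servo_tool", "body": {
  "targets": [
    [[0,0,0],[0,0,4.5],1],
    [[0,0,0],[0,0,6],1],
    [[0,0,0],[0,0,6],1],
    [[0,0,0],[0,0,4],1],
    [[0,0,0],[0,0,0],1],
    [[0,0,0],[0,0,0],1],
    [[0,0,0],[0,0,0],1]
  ]
}}

```text
t: 6.65
tcp_pos: [0.471, 0.0174, 0.2211]
tool_rot: [-3.142, 0.0, 0.028]
force: [1.3, 0.4, -1.4]
gripper_width: 0.051
```

Run:
```python
from h import *; from rig import bot,eyes
go(bot,471,17,80,1.5)
a=[cv2.resize(eyes.capture(n)['frame'],(400,300)) for n in('side','top')]; cv2.imwrite('pics/c.png',np.hstack(a)[:,:,::-1])
```

```text
t 6.65 tcp [471.   17.4 221.1] rot [-1.8e+02  2.0e-02  1.6e+00] w 0.051 F [ 1.3  0.4 -1.4]
shift [  0.    0.4 141.1] turn [-0.    0.02  0.1 ]
```

View pics/c.png

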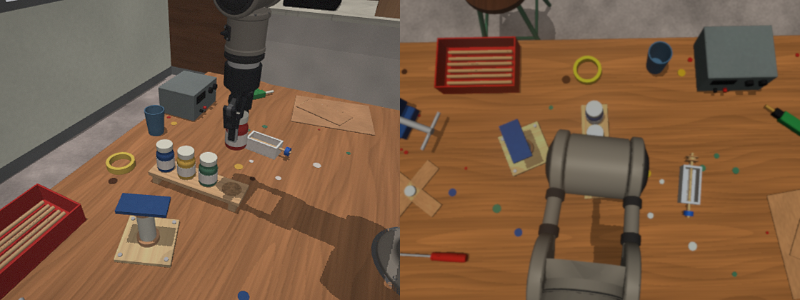

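The jar is above the disc; its bottom is roughly 15 cm over the shelf. I descend.

Emit:
{"method": "servo_tool", "body": {
  "targets": [
    [[0,0,0.015],[0,0,0],1],
    [[0,0,0.02],[0,0,0],1],
    [[0,0,0.02],[0,0,0],1],
    [[0,0,0.02],[0,0,0],1],
    [[0,0,0.02],[0,0,0],1],
    [[0,0,0.015],[0,0,0],1],
    [[0,0,0.01],[0,0,0],1],
    [[0,0,0.01],[0,0,0],1],
    [[0,0,0],[0,0,0],1],
    [[0,0,0],[0,0,0],1]
  ]
}}

```text
t: 7.75
tcp_pos: [0.4713, 0.0171, 0.0916]
tool_rot: [3.141, -0.0, 0.026]
force: [-0.1, -0.8, -0.8]
gripper_width: 0.0509
```

Run:
```python
from h import *; from rig import bot,eyes
go(bot,471,17,77,1.5)
s=eyes.capture('side'); cv2.imwrite('pics/d.png',cv2.resize(s['frame'][170:310,200:380],None,fx=4,fy=4)[:,:,::-1])
c=eyes.capture('top')
for q in blobs(c,(100,90,40),(130,255,255),(130,160,200,235)): print("plate",cv2.contourArea(q),cv2.boundingRect(q),rect(c,q,.13))
```

```text
t 7.75 tcp [471.3  17.1  91.6] rot [ 1.7999e+02 -3.0000e-02  1.5100e+00] w 0.0509 F [-0.1 -0.8 -0.8]
shift [-0.3  0.1 14.6] turn [ 0.01 -0.03  0.01]
plate 1377.5 (140, 168, 44, 60) (array([588.1, 234.7,  51. , 106.8]), 22.82)
```

View pics/d.png

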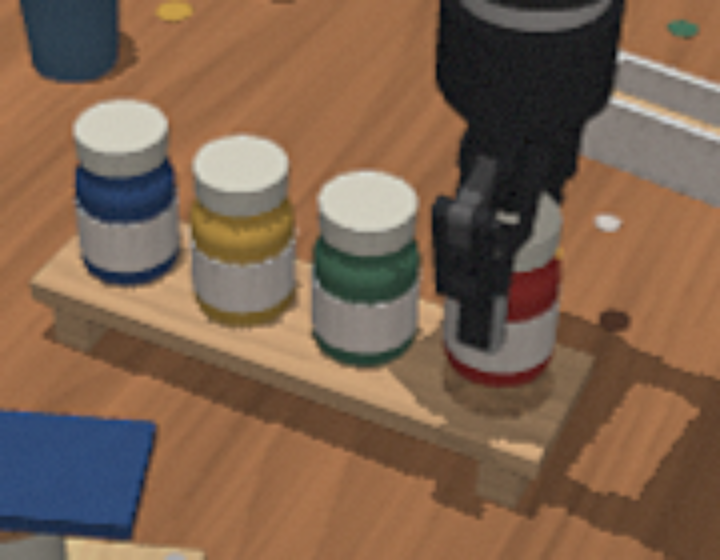

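The red jar hangs over the disc in line with the row, about 15 mm up. Next I lower it slowly.

Emit:
{"method": "servo_tool", "body": {
  "targets": [
    [[0,0,0.004],[0,0,0],1],
    [[0,0,0.004],[0,0,0],1],
    [[0,0,0.003],[0,0,0],1],
    [[0,0,0.002],[0,0,0],1],
    [[0,0,0.001],[0,0,0],1],
    [[0,0,0],[0,0,0],1],
    [[0,0,0],[0,0,0],1]
  ]
}}

```text
t: 8.55
tcp_pos: [0.4711, 0.0172, 0.0773]
tool_rot: [3.141, -0.0, 0.026]
force: [-0.2, -0.9, -2.1]
gripper_width: 0.051
```

Emit:
{"method": "servo_tool", "body": {
  "targets": [
    [[0,0,0.0005],[0,0,0],1],
    [[0,0,0.0005],[0,0,0],1],
    [[0,0,0.0005],[0,0,0],1],
    [[0,0,0],[0,0,0],1],
    [[0,0,0],[0,0,0],1]
  ]
}}

```text
t: 9.05
tcp_pos: [0.4712, 0.0172, 0.077]
tool_rot: [3.141, -0.001, 0.026]
force: [-5.4, 1.0, 12.0]
gripper_width: 0.051
```

The jar is in contact with the disc (12 N). I release and rise.

Emit:
{"method": "servo_tool", "body": {
  "targets": [
    [[0,0,-0.0005],[0,0,0],1],
    [[0,0,0],[0,0,0],0.3],
    [[0,0,0],[0,0,0],0],
    [[0,0,0],[0,0,0],0],
    [[0,0,0],[0,0,0],0],
    [[0,0,0],[0,0,0],0],
    [[0,0,0],[0,0,0],0],
    [[0,0,0],[0,0,0],0]
  ]
}}

```text
t: 9.85
tcp_pos: [0.471, 0.0172, 0.0762]
tool_rot: [3.142, 0.0, 0.026]
force: [0.0, -0.1, 0.5]
gripper_width: 0.0852
```

Emit:
{"method": "servo_tool", "body": {
  "targets": [
    [[0,0,-0.01],[0,0,0],0],
    [[0,0,-0.02],[0,0,0],0],
    [[0,0,-0.025],[0,0,0],0],
    [[0,0,-0.03],[0,0,0],0],
    [[0,0,-0.03],[0,0,0],0],
    [[0,0,-0.03],[0,0,0],0],
    [[0,0.03,0],[0,0,0],0],
    [[0,0.04,0],[0,0,0],0],
    [[0,0.04,0],[0,0,0],0],
    [[0,0.04,0],[0,0,0],0],
    [[0,0,0],[0,0,0],0],
    [[0,0,0],[0,0,0],0]
  ]
}}

```text
t: 11.05
tcp_pos: [0.4747, -0.1332, 0.2217]
tool_rot: [-3.141, -0.0, 0.024]
force: [0.0, 0.4, 0.1]
gripper_width: 0.0855
```

Run:
```python
from h import *; from rig import bot,eyes
go(bot,466,-254,220,-7.6)
s=eyes.capture('side');c=eyes.capture('top')
cv2.imwrite('pics/e.png',np.hstack([cv2.resize(s['frame'],(400,300)),cv2.resize(c['frame'],(400,300))])[:,:,::-1])
for roi in((215,195,250,215),(275,210,310,235),(300,215,345,250)):
    for q in blobs(s,(0,0,120),(180,70,255),roi): (u,v),w,_=cv2.fitEllipse(q); print("side lid",u,v,w,ray(s,(u,v),.127))
for q in blobs(c,(0,0,125),(180,70,255),(255,135,300,280)): (u,v),r=cv2.minEnclosingCircle(q); print("top",u,v,r,ray(c,(u,v),.127))
```

```text
t 11.05 tcp [ 474.7 -133.2  221.7] rot [-179.98   -0.      1.38] w 0.0855 F [0.  0.4 0.1]
shift [-11.6 120.6   1.6] turn [-0.02 -0.    8.98]
side lid 229.31504821777344 203.05572509765625 (17.40034294128418, 21.90702247619629) [0.67158841 0.02938692 0.127     ]
side lid 291.5088195800781 221.5147705078125 (19.14684295654297, 22.819490432739258) [0.5375074  0.02419023 0.127     ]
side lid 326.5531005859375 230.98268127441406 (19.90114402770996, 23.943370819091797) [0.46962943 0.01905917 0.127     ]
top 276.7758483886719 255.85467529296875 12.553150177001953 [0.47104514 0.01691495 0.127     ]
top 275.0 219.17857360839844 12.19625473022461 [0.5407009  0.01873326 0.127     ]
top 272.7701416015625 185.10662841796875 11.957279205322266 [0.60710998 0.02158392 0.127     ]
top 271.43243408203125 151.18919372558594 11.773000717163086 [0.67484333 0.02277221 0.127     ]
```

View pics/e.png

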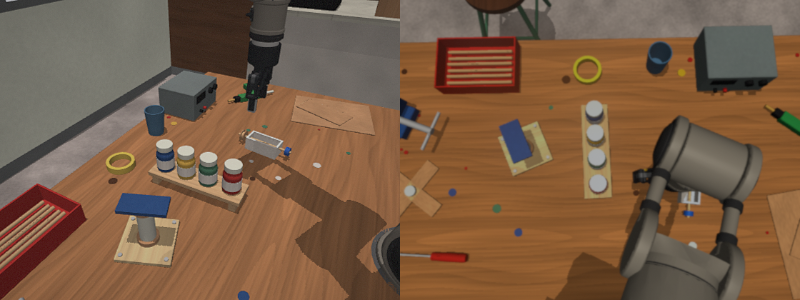

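The four jars stand in a row, with the red lid at (471,17) over the disc and the others unmoved. Next is the housing.

Emit:
{"method": "servo_tool", "body": {
  "targets": [
    [[-0.003,0.03,0],[0,0,0],0],
    [[-0.003,0.03,0],[0,0,0],0],
    [[-0.003,0.03,0],[0,0,0],0],
    [[-0.003,0.031,0],[0,0,0],0],
    [[0,0,0.03],[0,0,5],0],
    [[0,0,0.03],[0,0,4],0],
    [[0,0,0.03],[0,0,0],0],
    [[0,0,0.03],[0,0,0],0],
    [[0,0,0],[0,0,0],0],
    [[0,0,0],[0,0,0],0]
  ]
}}

```text
t: 12.15
tcp_pos: [0.4666, -0.2531, 0.1019]
tool_rot: [-3.141, 0.0, -0.129]
force: [-0.5, 0.2, 1.0]
gripper_width: 0.0853
```

Run:
```python
from h import *; from rig import bot,eyes
go(bot,466,-254,18,-7.6)
s=eyes.capture('side')
cv2.imwrite('pics/f.png',cv2.resize(s['frame'][90:240,300:460],None,fx=3,fy=3)[:,:,::-1])
```

```text
t 12.15 tcp [ 466.6 -253.1  101.9] rot [-1.7999e+02  2.0000e-02 -7.4100e+00] w 0.0853 F [-0.5  0.2  1. ]
shift [-0.5  0.9 83.9] turn [-0.01  0.02  0.19]
```

View pics/f.png

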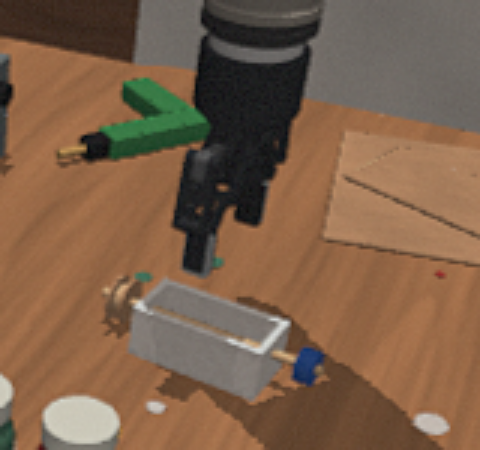

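The jaws stand over the middle of the housing, aligned across its width. I descend and grip.

Emit:
{"method": "servo_tool", "body": {
  "targets": [
    [[0,0.001,0.015],[0,0,0],0],
    [[0,0,0.018],[0,0,0],0],
    [[0,0,0.018],[0,0,0],0],
    [[0,0,0.017],[0,0,0],0],
    [[0,0,0.015],[0,0,0],0],
    [[0,0,0],[0,0,0],0],
    [[0,0,0],[0,0,0],0.3],
    [[0,0,0],[0,0,0],0.5],
    [[0,0,0],[0,0,0],1],
    [[0,0,0],[0,0,0],1],
    [[0,0,0],[0,0,0],1],
    [[0,0,0],[0,0,0],1]
  ]
}}

```text
t: 13.4
tcp_pos: [0.4669, -0.2556, 0.02]
tool_rot: [3.14, -0.003, -0.131]
force: [-1.0, 1.3, 7.4]
gripper_width: 0.0533
```

Emit:
{"method": "servo_tool", "body": {
  "targets": [
    [[0,0,0],[0,0,0],1],
    [[0,0,0],[0,0,0],1],
    [[0,0,-0.003],[0,0,0],1],
    [[0,0,-0.008],[0,0,0],1],
    [[0,0,-0.012],[0,0,0],1],
    [[0,0,-0.015],[0,0,0],1],
    [[0,0,0],[0,0,0],1],
    [[0,0,0],[0,0,0],1]
  ]
}}

```text
t: 14.2
tcp_pos: [0.4661, -0.2552, 0.0568]
tool_rot: [3.141, -0.001, -0.131]
force: [-1.2, -0.4, -0.8]
gripper_width: 0.0539
```

Run:
```python
from h import *; from rig import bot,eyes
go(bot,466,-254,200,-7.6)
s=eyes.capture('side')
cv2.imwrite('pics/g.png',cv2.resize(s['frame'][90:240,300:460],None,fx=3,fy=3)[:,:,::-1])
```

```text
t 14.2 tcp [ 466.1 -255.2   56.8] rot [ 1.7996e+02 -6.0000e-02 -7.5000e+00] w 0.0539 F [-1.2 -0.4 -0.8]
shift [  -0.2   -1.  -143.2] turn [ 0.04 -0.06  0.1 ]
```

View pics/g.png

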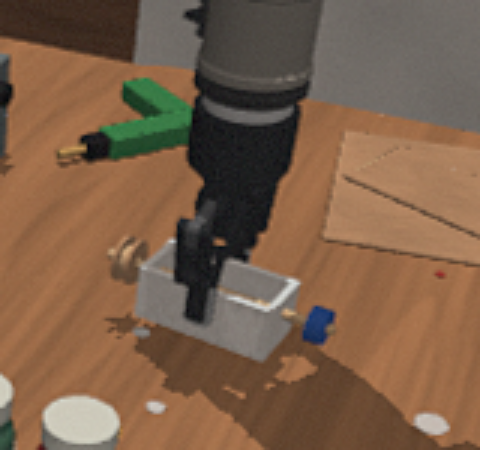

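The housing is lifted level, gripped at its middle, with its underside 20 mm below the TCP. I raise it, then carry it over the jars.

Emit:
{"method": "servo_tool", "body": {
  "targets": [
    [[0,0,-0.01],[0,0,0],1],
    [[0,0,-0.02],[0,0,0],1],
    [[0,0,-0.025],[0,0,0],1],
    [[0,0,-0.025],[0,0,0],1],
    [[0,0,-0.025],[0,0,0],1],
    [[0,0,-0.025],[0,0,0],1],
    [[0,0,-0.02],[0,0,0],1],
    [[0,0,-0.008],[0,0,0],1],
    [[0,0,0],[0,0,0],1],
    [[0,0,0],[0,0,0],1]
  ]
}}

```text
t: 15.25
tcp_pos: [0.4655, -0.2547, 0.2133]
tool_rot: [-3.141, 0.002, -0.131]
force: [-1.0, -0.4, -2.4]
gripper_width: 0.0538
```

Emit:
{"method": "servo_tool", "body": {
  "targets": [
    [[0.002,-0.01,0],[0,0,0],1],
    [[0.003,-0.02,0],[0,0,0],1],
    [[0.003,-0.028,0],[0,0,0],1],
    [[0.003,-0.028,0],[0,0,0],1],
    [[0.003,-0.028,0],[0,0,0],1],
    [[0.003,-0.028,0],[0,0,0],1],
    [[0.003,-0.028,0],[0,0,0],1],
    [[0.003,-0.028,0],[0,0,0],1],
    [[0.003,-0.028,0],[0,0,0],1],
    [[0.003,-0.028,0],[0,0,0],1],
    [[0.003,-0.028,0],[0,0,0],1],
    [[0.003,-0.028,0],[0,0,0],1]
  ]
}}

```text
t: 16.45
tcp_pos: [0.5406, 0.0497, 0.2131]
tool_rot: [3.142, 0.002, -0.131]
force: [-0.3, -0.8, -1.1]
gripper_width: 0.0534
```

Emit:
{"method": "servo_tool", "body": {
  "targets": [
    [[0.003,-0.028,0],[0,0,0],1],
    [[0.003,-0.028,0],[0,0,0],1],
    [[0.003,-0.028,0],[0,0,0],1],
    [[0.003,-0.028,0],[0,0,0],1],
    [[0.003,-0.028,0],[0,0,0],1],
    [[0.003,-0.025,0],[0,0,0],1],
    [[0.002,-0.018,0],[0,0,0],1],
    [[0.002,-0.008,0],[0,0,0],1],
    [[0,0,0],[0,0,0],1],
    [[0,0,0],[0,0,0],1]
  ]
}}

```text
t: 17.45
tcp_pos: [0.5875, 0.2338, 0.2136]
tool_rot: [3.141, 0.001, -0.131]
force: [-0.2, 0.2, -1.1]
gripper_width: 0.0537
```

Emit:
{"method": "servo_tool", "body": {
  "targets": [
    [[0,0,0],[0,0,-2],1],
    [[0,0,0],[0,0,-4],1],
    [[0,0,0],[0,0,-5],1],
    [[0,0,0],[0,0,-5],1],
    [[0,0,0],[0,0,-5],1],
    [[0,0,0],[0,0,-5],1],
    [[0,0,0],[0,0,-3],1],
    [[0,0,0],[0,0,-1],1],
    [[0,0,0],[0,0,0],1],
    [[0,0,0],[0,0,0],1]
  ]
}}

```text
t: 18.45
tcp_pos: [0.5879, 0.2338, 0.2143]
tool_rot: [3.142, 0.0, 0.391]
force: [0.2, -0.1, -2.0]
gripper_width: 0.0535
```

Run:
```python
from h import *; from rig import bot,eyes
go(bot,588,234.7,165,22.5)
a=[cv2.resize(eyes.capture('side')['frame'][100:400,60:360],None,fx=1.3,fy=1.3),cv2.resize(eyes.capture('top')['frame'][100:400,60:360],None,fx=1.3,fy=1.3)]; cv2.imwrite('pics/i.png',np.hstack(a)[:,:,::-1])
```

```text
t 18.45 tcp [587.9 233.8 214.3] rot [1.7999e+02 1.0000e-02 2.2400e+01] w 0.0535 F [ 0.2 -0.1 -2. ]
shift [ 0.5 -0.8 49.3] turn [ 0.01  0.01 -0.1 ]
```

View pics/i.png

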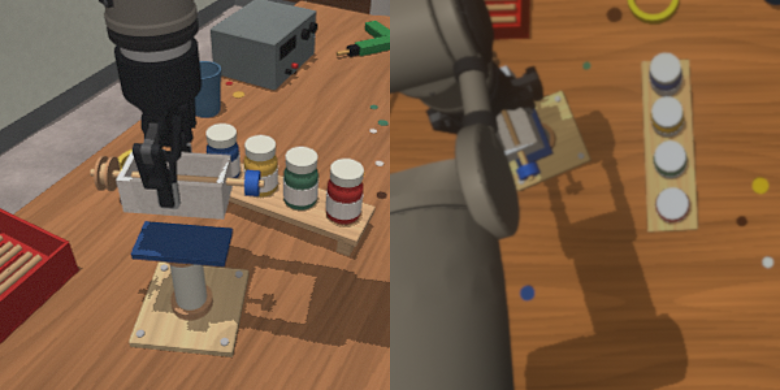

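The housing is level above the plate and lined up with it, and the jars are in place. I lower it to about 15 mm above the plate.

Emit:
{"method": "servo_tool", "body": {
  "targets": [
    [[0,-0.001,0.004],[0,0,0],1],
    [[0,0,0.008],[0,0,0],1],
    [[0,0,0.008],[0,0,0],1],
    [[0,0,0.008],[0,0,0],1],
    [[0,0,0.008],[0,0,0],1],
    [[0,0,0.006],[0,0,0],1],
    [[0,0,0.004],[0,0,0],1],
    [[0,0,0.002],[0,0,0],1],
    [[0,0,0],[0,0,0],1],
    [[0,0,0],[0,0,0],1],
    [[0,0,0],[0,0,0],1],
    [[0,0,0],[0,0,0],1]
  ]
}}

```text
t: 19.75
tcp_pos: [0.5876, 0.2352, 0.1666]
tool_rot: [3.141, -0.001, 0.393]
force: [-0.2, -0.1, -1.4]
gripper_width: 0.0535
```

Run:
```python
from h import *; from rig import bot,eyes
go(bot,588,234.7,165,22.5)
s=eyes.capture('side'); cv2.imwrite('pics/j.png',cv2.resize(s['frame'][190:310,120:270],None,fx=5,fy=5,interpolation=cv2.INTER_CUBIC)[:,:,::-1])
# expected near-side (+y side) lower edge of the housing and upper edge of the plate, in the crop
a=np.radians(22.5); X=lambda u,v,z:(.588+u*np.cos(a)-v*np.sin(a),.2347+u*np.sin(a)+v*np.cos(a),z)
for n,z in(("housing bottom",.145),("plate top",.13)):
    print(n,[((proj(s,X(u,.027,z))-[120,190]+.5)*5).round() for u in(-.055,.055)])
```

```text
t 19.75 tcp [587.6 235.2 166.6] rot [ 1.7999e+02 -3.0000e-02  2.2500e+01] w 0.0535 F [-0.2 -0.1 -1.4]
shift [0.1 0.6 1.6] turn [ 0.01 -0.03  0.  ]
housing bottom [array([565., 519.]), array([197., 490.])]
plate top [array([568., 554.]), array([206., 525.])]
```

View pics/j.png

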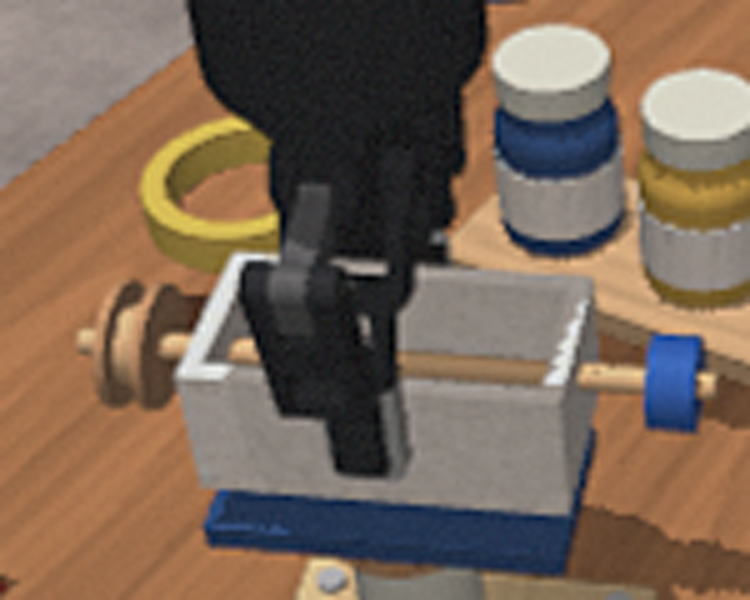

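The housing's lower edge runs from (200,486) to (573,514). The prediction for a 15 mm gap was (197,490) to (565,519). It hovers about 16 mm up, centred within a few mm and parallel to the plate, so I hand in.

Run:
```python
from rig import bot
s=bot.sense(); print(s["t"],abs(s["joint_vel"]).max(),s["gripper_width"])
print(bot.finish_job())
```

```text
19.8 0.0025932033749299305 0.05385925919408504
the job is handed in; nothing more can be done
None
```

I moved the red jar from the tower to the cork disc. The white housing is now held about 16 mm above the tower's head plate, and I handed the job in at 19.8 s. The hand-in reports no verdict.

- **Red jar:** after release its lid measured (471, 17) mm, against about (470, 17) for the disc. It is in line with the other three jars.
- **Other jars:** in the top view they measured within 0.5 mm of their starting places. That check was right after the red jar was placed. I did not re-measure after carrying the housing over, but all four stood upright in the picture.
- **Housing:** the tool was at (587.6, 235.2) mm, turned 22.5°. The plate's centre measured (588, 234.7) mm, turned 22 to 23°. The last picture shows the housing level and parallel to the plate, with its edges within about 2 mm of prediction and a clear gap. The arm was still, and the fingers were closed on it at 53.9 mm.

**Disagreements:**
- The side view's lid fits differed from the top view by up to about 7 mm for the blue and green jars in the last check. I put this down to the lid's side face being included in the fit, and used the top view.
- The plate's angle came out between 21.4° and 22.8° depending on the method, well inside the tolerance.

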